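# Clear the drilling fixture, drop the jig cover over its locating pin and hold it down

### The arm

A 7-joint arm with a two-finger parallel gripper is mounted at the origin on the work surface. World frame = base frame: x ahead of the robot, y to its left, z up, the work surface at z = 0. Lengths are in m, angles in rad, forces in N, time in s.
With the tool pointing down it reaches from about 0.4 to 0.925 m from the base axis. Payload 4.1 kg.
Tool frame: the origin (TCP) lies midway between the tips of the shut fingers; the grasp point (between the pads) lies 19 mm behind it; z points along the fingers, x is the direction in which the jaws open and shut, and the axes are right-handed (so a half turn about z gives the same grasp; the last joint's range is limited). The gripper opens to 85 mm and grips with 20 to 120 N. Pads are 22 mm wide; open, the fingers measure 114 mm over their backs; the gripper's body (76 mm by 85 mm) begins 54 mm behind the grasp point. The pads swing forward as they close: fully open they stand 13 mm farther back than shut.
Start: joints at [1.07, 0.398, 0.045, 1.537, -0.019, 1.207, -0.051], TCP at [0.254, -0.598, 0.231] pointing down, gripper open.
Joint ranges: [-2.82, 2.82], [-0.49, 2.23], [-1.37, 1.46], [0, 2.46], [-1.36, 4.5], [0.23, 2], [-2.94, 2.94]. Speed limits (rad/s): [2.57, 2.57, 3.14, 3.14, 3.14, 3.14, 3.14].

### API

Orientations are given as [roll, pitch, yaw] about the fixed x, y, z axes, in that order (R = Rz(yaw) Ry(pitch) Rx(roll)).
In Python, from rig import arm gives the robot as it stands.
- The arm moves only by the tool step_arm, never from a script. Its argument "plan" is a list of rows, each a list of 5 numbers: the opening, from -1 (shut) to 1 (fully open), so that 0 is half open, then the shift along the tool's x, y, z in mm, then the turn about the tool's z in rad. A call has 1 to 20 rows; each row shifts and turns the commanded pose from where the row before left it, along the tool's axes as they then stand; what a row does not reach is not made up. A row lasts 1/12 s, in which the tool goes at most 41.7 mm and 7.16 degrees, less where a joint would pass 70% of its speed; a pose out of reach is approached as far as the arm can. A call with a gripper value outside its range is refused whole. The fingers move at their own pace and stop on an object; "force" is the grip in N (left out, the last holds). Time passes only in rows, so rows that do not move let the fingers close. It gives the time, the measured TCP pose, the force and the opening at its end, in the units of the state.
- arm.state(): the state, without advancing time (a new reading comes with each control period).
- arm.capture(name): name is "scene" or "top" or "wrist"; returns a dict with "color" (400x640x3 uint8, blue, green, red), "mtx" (3x3 intrinsics, pixels), "rvec" (rotation vector, rad) and "tvec" (3), from world to camera coordinates, as OpenCV has them; the wrist camera has in their place "mount" (4x4, takes a point from camera to tool coordinates, whose origin is the TCP and whose axes are the tool frame's). Camera axes: x right, y down, z forward; pixel columns grow to the right and rows downward; lengths in m; the calibration is good to about 2 mm. A picture is of the moment at which its call begins: read the wrist's pose just before it. There is no depth.
- arm.close_job(): hands the job in, once; it reports no verdict.
The state is a dict: "t": time; "qpos": joint angles; "joint_velocities": joint speeds; "tau": joint torques, N m; "eef_pos": TCP position; "eef_rot": TCP orientation; "wrist_force": force on the tool from outside, world axes, zero at the start; "ft_torque": the same for the moment, N m; "opening": finger opening in m.
Only numpy, scipy, OpenCV 4.12 (cv2) and the standard library are available. Lean on these libraries where they do the work, as an engineer would, in place of code of your own. Each camera call takes 0.05 s, during which the arm holds its last target.

### The job

Put the finished white profile section from the drilling fixture into the blue tote. Then lower the jig cover with the green rib onto the fixture, its long side along the long side of the bed, slide it to and fro as needed until it drops over the locating pin hidden beneath it, and press cover and sprung bed fully down to the stop. Finish while still gripping the cover and holding it pressed down; leave the other things on the counter where they are.

Things in the scene. Friction and masses are not known exactly. Their poses are not given: they have to be found in the camera images.
- piece_center (a point): White hollow-look window-profile section, 56 x 26 mm and 32 tall, the finished part; starts standing on the sprung bed beside the pin. This point is its centre, 16 mm above its underside; x runs along its 56 mm length, y across its 26 mm width. 85 to 170 g.
- tote_floor (a point): Blue open tote, 180 x 130 mm outside, 70 mm tall, 4 mm walls and floor, fixed to the counter. This point is the middle of its inner floor; x along the 180 mm side, z up. (An equal-sized brown cardboard scrap box with offcuts in it stands on the other side: not for this part.)
- cover_grip (a point): Drill-jig cover: aluminium plate 110 (x) x 140 (y) x 14 mm, brass bushes on top, green grip rib 70 long (x), 18 thick (y), 32 tall on it. Starts flat on the counter. This point is the rib's middle, 30 mm above the underside, which has in its middle a blind slot for the pin: 10 mm deep, 13 wide (y), 26 long (x). About 350 g. A half turn makes no difference.
- bed_top (a point): Sprung bed of the drilling fixture: dark steel plate 140 (x) x 180 (y) mm over a grey base 170 x 210 mm that is fixed to the counter. This point is the centre of the bed's upper face, 62 mm above the counter when up; axes are the bed's. Lined up means cover x along bed x. With the cover flat on the bed its point is 30 mm above this one.
- pin_track (a point): Middle of the black slot line in which the brass locating pin (10 mm across, bevelled tip) is clamped, 8 mm above the bed's face, level with the pin's tip. The pin is somewhere from -20 to +20 mm along y from here, x = 0; where is not reported, and it is out of sight under the cover. Riding on the tip, the cover's point is 30 mm above this one.
- bed (a joint): How far the sprung bed is pushed down, in m: 0 up, 0.008 down on its stop. Springs push it up: it begins to sink at about 5 N of load (the cover's own weight included) and takes about 11.5 N on its stop (0.8 N more per mm).
- sample_white: Bystander, leave alone: white upright window-profile section, 70 x 55 mm, 120 tall. Origin at its underside.
- sample_black: Bystander, leave alone: black upright window-profile section, 70 x 60 mm, 130 tall. Origin at its underside.
- sample_brown: Bystander, leave alone: dark brown upright window-profile section, 65 x 55 mm, 100 tall. Origin at its underside.
- pen_cup: Bystander, leave alone: grey open cup, 70 mm across, 90 tall. Origin at its underside.
- screwdriver: Bystander, leave alone: screwdriver lying on the counter. Origin at its underside.
- sash_handle: Bystander, leave alone: aluminium window handle lying on its base plate, about 140 mm long, 46 tall. Origin at its underside.
There are look-alikes about, which are no part of the job. There is more than one size of the part that bears cover_grip; the job needs the smallest.

How it is judged:
By the outcome, as a careful person would: the job done as asked, in the order asked, and still so for the second after the job is handed in, while the arm keeps its last pose, push and grip.
It also fails if it takes over 53 s, if anything falls off the work surface, if the arm or the gripper's body presses on something with over 40 N, if the wrist force passes 120 N, or if a joint passes its speed limit or range.

## Working session

There is one attempt and no reset: what is moved stays moved. The work goes in short steps, Python scripts to look and compute and a tool call to move; the robot and the scene stay as the last step left them, time stands still between calls to the robot, and variables do not carry over. Pictures are saved under pics/ and viewed, and the job is handed in when it is done.

Besides the shell and the picture viewer there is one more tool, called as name(argument=value, ...), one argument or row to a line, values as JSON. step_arm: Moves the arm, as the interface text tells. Its arguments: {"type":"object","properties":{"plan":{"type":"array"},"force":{"type":"number"}},"required":["plan"]}

```bash
mkdir -p pics; ls; python3 - <<'E'
from rig import arm
import cv2,json,numpy as np
s=arm.state()
print({k:np.round(v,3).tolist() for k,v in s.items()})
for n in ["scene","top","wrist"]:
    c=arm.capture(n)
    cv2.imwrite(f"pics/{n}0.png",c["color"])
    np.savez(f"{n}0.npz",**c)
    print(n,{k:np.round(v,4).tolist() for k,v in c.items() if k!="color"})
E
```

```text
pics
{'t': 0.0, 'qpos': [1.07, 0.399, 0.045, 1.538, -0.019, 1.207, -0.051], 'joint_velocities': [-0.001, -0.002, 0.0, 0.0, -0.001, 0.0, 0.001], 'tau': [0.0, -47.512, 1.365, -25.422, 0.012, 0.01, 0.0], 'eef_pos': [0.254, -0.598, 0.23], 'eef_rot': [3.141, 0.002, -1.169], 'wrist_force': [-1.077, 0.384, 0.621], 'ft_torque': [0.017, -0.002, 0.026], 'opening': 0.085}
scene {'mtx': [[476.7149, 0.0, 319.0029], [0.0, 476.7149, 197.3116], [0.0, 0.0, 1.0]], 'rvec': [1.3194, 2.0985, -0.9883], 'tvec': [0.2094, -0.2186, 1.5552]}
top {'mtx': [[413.7336, 0.0, 312.5861], [0.0, 413.7336, 199.7654], [0.0, 0.0, 1.0]], 'rvec': [2.1769, -2.1949, 0.0865], 'tvec': [-0.0098, 0.4818, 1.2732]}
wrist {'mtx': [[295.9461, 0.0, 316.8788], [0.0, 295.9461, 198.0773], [0.0, 0.0, 1.0]], 'mount': [[1.0, -0.0006, -0.0007, 0.0001], [0.0008, 0.9484, 0.3172, -0.0819], [0.0004, -0.3172, 0.9484, -0.1421], [0.0, 0.0, 0.0, 1.0]]}
```

View pics/top0.png

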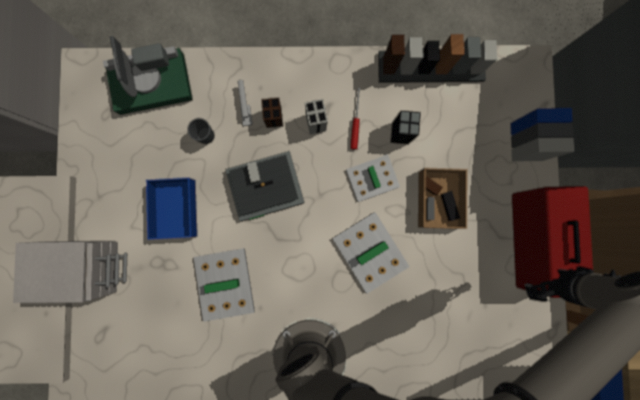

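View pics/scene0.png

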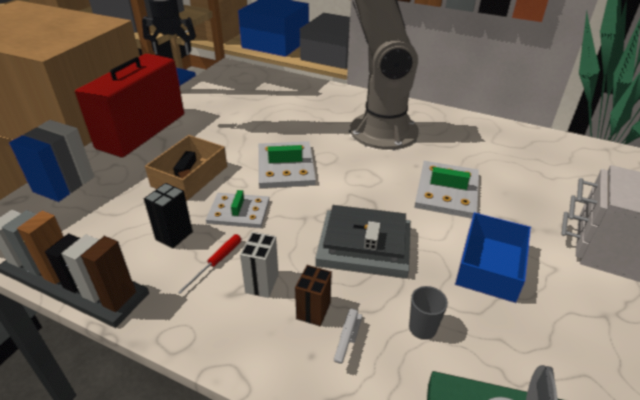

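View pics/wrist0.png

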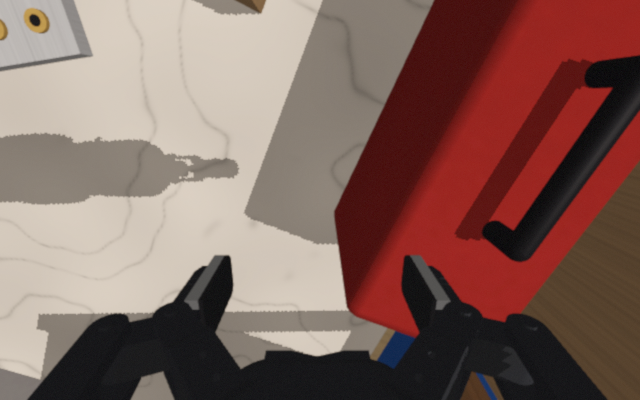

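```bash
cat > h.py <<'E'
import numpy as np,cv2
from scipy.spatial.transform import Rotation as R
def ray(n,px):
    c=np.load(n+'.npz') if isinstance(n,str) else n
    p=cv2.undistortPoints(np.array([[px]],float),c['mtx'],None)[0,0]
    Rm=cv2.Rodrigues(c['rvec'])[0]; t=c['tvec'].ravel()
    return -Rm.T@t, Rm.T@np.array([p[0],p[1],1.])
def at(n,px,z):
    o,d=ray(n,px); return o+d*(z-o[2])/d[2]
def proj(n,P):
    c=np.load(n+'.npz') if isinstance(n,str) else n
    return cv2.projectPoints(np.array(P,float).reshape(-1,3),c['rvec'],c['tvec'],c['mtx'],None)[0].reshape(-1,2)
def wcam(s,c):
    T=np.eye(4);T[:3,:3]=R.from_euler('xyz',s['eef_rot']).as_matrix();T[:3,3]=s['eef_pos']
    W=np.linalg.inv(T@c['mount']); return dict(mtx=c['mtx'],rvec=cv2.Rodrigues(W[:3,:3])[0],tvec=W[:3,3])
E
python3 - <<'E'
import cv2
im=cv2.imread('pics/top0.png')
cv2.imwrite('pics/topc1.png',cv2.resize(im[140:240,130:310],None,fx=4.4,fy=4.4,interpolation=cv2.INTER_CUBIC))
cv2.imwrite('pics/topc2.png',cv2.resize(im[150:240,330:480],None,fx=5,fy=5,interpolation=cv2.INTER_CUBIC))
E
```

```text
(no output)
```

View pics/topc1.png

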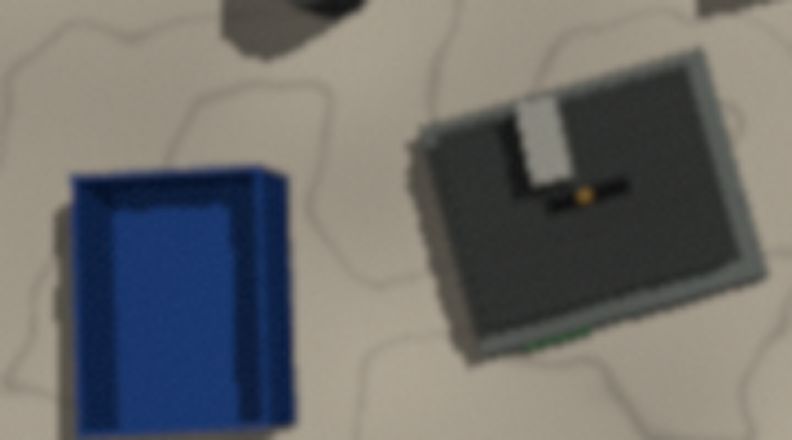

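View pics/topc2.png

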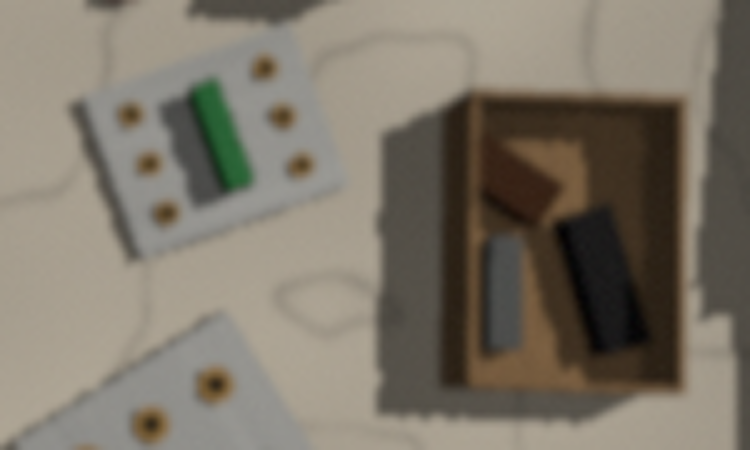

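```bash
python3 - <<'E'
from h import *
f=lambda x,y,z:at('top0',(130+x/4.4,140+y/4.4),z)
g=lambda x,y,z:at('top0',(330+x/5,150+y/5),z)
P=[f(430,145,.062),f(690,68,.062),f(742,260,.062),f(478,338,.062)]
print('bed',np.round(P,3).tolist(),np.round(np.mean(P,0),3))
for i in range(4):
    d=P[(i+1)%4]-P[i];print(np.linalg.norm(d).round(3),np.degrees(np.arctan2(d[1],d[0])).round(1))
print('pin',f(585,195,.070),'slot ends',f(545,206,.062),f(630,185,.062))
Q=[f(517,98,.094),f(556,94,.094),f(573,180,.094),f(533,187,.094)]
print('piece',np.mean(Q,0))
for i in range(4):
    d=Q[(i+1)%4]-Q[i];print(np.linalg.norm(d).round(3),np.degrees(np.arctan2(d[1],d[0])).round(1))
T=[f(73,175,.07),f(288,175,.07),f(295,425,.07),f(78,435,.07)]
print('tote',np.mean(T,0),[np.round(t,3).tolist() for t in T])
C=[g(80,100,.014),g(288,22,.014),g(345,185,.014),g(137,260,.014)]
print('cover',np.mean(C,0))
for i in range(4):
    d=C[(i+1)%4]-C[i];print(np.linalg.norm(d).round(3),np.degrees(np.arctan2(d[1],d[0])).round(1))
G=[g(190,87,.046),g(213,78,.046),g(250,183,.046),g(228,190,.046)]
print('rib',np.mean(G,0))
for i in range(4):
    d=G[(i+1)%4]-G[i];print(np.linalg.norm(d).round(3),np.degrees(np.arctan2(d[1],d[0])).round(1))
E
```

```text
bed [[0.562, 0.243, 0.062], [0.614, 0.064, 0.062], [0.481, 0.028, 0.062], [0.429, 0.209, 0.062]] [0.521 0.136 0.062]
0.186 -73.7
0.138 -165.2
0.188 106.1
0.137 14.2
pin [0.52551777 0.13506046 0.07      ] slot ends [0.5190487  0.16340526 0.062     ] [0.53308426 0.10509401 0.062     ]
piece [0.56031161 0.15928814 0.094     ]
0.026 -84.5
0.059 -168.9
0.027 99.6
0.061 10.3
tote [0.4547831  0.40723111 0.07      ] [[0.542, 0.484, 0.07], [0.541, 0.338, 0.07], [0.371, 0.331, 0.07], [0.365, 0.477, 0.07]]
cover [ 0.54818012 -0.20279622  0.014     ]
0.141 -69.8
0.109 -162.1
0.139 109.3
0.107 18.7
rib [ 0.54847968 -0.2027137   0.046     ]
0.015 -69.0
0.068 -161.8
0.014 107.2
0.068 19.1
```

```bash
cat >> h.py <<'E'
def rel(s,pos,yaw=None):
    """tool-frame shift in mm to pos, and turn about tool z to yaw (before any turn)"""
    Rm=R.from_euler('xyz',s['eef_rot']).as_matrix()
    d=Rm.T@(np.array(pos)-s['eef_pos'])*1000
    t=0
    if yaw is not None:
        # tool z down: world yaw change = -turn
        t=-(yaw-s['eef_rot'][2]); t=(t+np.pi/2)%np.pi-np.pi/2
    n=max(np.linalg.norm(d)/38,abs(t)/.115)
    return np.round(d,1),round(t,3),'rows',n, 'perrow',np.round(d/np.ceil(n),1)
E
python3 - <<'E'
from h import *
from rig import arm
s=arm.state()
print(rel(s,[.50,.15,.26],np.radians(-80)))
E
```

```text
(array([-592. , -518.9,  -28.7]), np.float64(0.227), 'rows', np.float64(20.730531015106305), 'perrow', array([-28.2, -24.7,  -1.4]))
```

step_arm(
  plan=[
    [1,-10,-9,-3,0],
    [1,-20,-18,-3,0],
    [1,-28,-24,-3,0],
    [1,-30,-26,-3,0],
    [1,-30,-26,-3,0],
    [1,-30,-26,-3,0],
    [1,-30,-26,-3,0],
    [1,-30,-26,-2,0],
    [1,-30,-26,-2,0],
    [1,-30,-26,-2,0],
    [1,-30,-26,-1,0],
    [1,-30,-26,0,0],
    [1,-30,-26,0,0],
    [1,-30,-26,0,0],
    [1,-30,-26,0,0],
    [1,-30,-26,0,0],
    [1,-30,-26,0,0],
    [1,-30,-26,0,0],
    [1,-28,-25,0,0],
    [1,-26,-23,0,0],
  ],
)

```text
t: 1.82
eef_pos: [0.4838, 0.1132, 0.2596]
eef_rot: [-3.141, -0.001, -1.167]
wrist_force: [0.8, -0.1, -0.0]
opening: 0.0852
```

step_arm(
  plan=[
    [1,-20,-17,0,0],
    [1,-12,-10,0,0],
    [1,-8,-7,0,0.076],
    [1,0,0,0,0.076],
    [1,0,0,0,0.076],
    [1,0,0,0,0],
  ],
)

```text
t: 2.32
eef_pos: [0.4991, 0.1611, 0.2592]
eef_rot: [3.141, -0.001, -1.397]
wrist_force: [-0.3, 0.1, -0.2]
opening: 0.0854
```

```bash
cat > snap.py <<'E'
import sys
from h import *
from rig import arm
n=sys.argv[1]
s=arm.state(); c=arm.capture('wrist')
print({k:np.round(s[k],4).tolist() for k in ('t','qpos','eef_pos','eef_rot','wrist_force','opening')})
w=wcam(s,c); np.savez(n+'.npz',**w); cv2.imwrite(f'pics/{n}.png',c['color'])
E
python3 snap.py w1
```

```text
{'t': 2.3167, 'qpos': [0.14, 0.1874, -0.6088, 1.7828, 0.1148, 1.2073, -1.8983], 'eef_pos': [0.4991, 0.1611, 0.2592], 'eef_rot': [3.1411, -0.0007, -1.3967], 'wrist_force': [-0.2507, 0.058, -0.1899], 'opening': 0.0854}
```

View pics/w1.png

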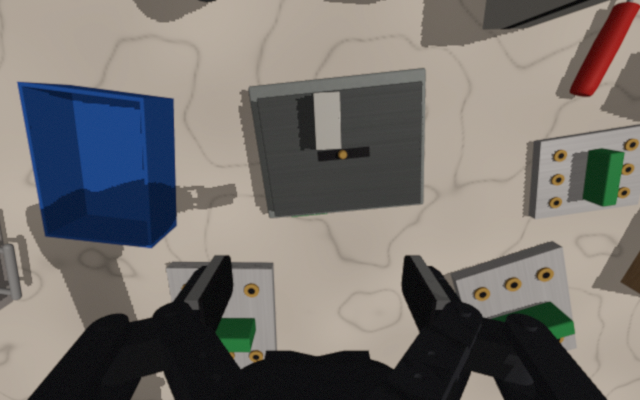

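```bash
python3 - <<'E'
import cv2
im=cv2.imread('pics/w1.png')
cv2.imwrite('pics/w1c.png',cv2.resize(im[60:225,240:440],None,fx=3.5,fy=3.5,interpolation=cv2.INTER_CUBIC))
cv2.imwrite('pics/w1d.png',cv2.resize(im[120:225,520:640],None,fx=5,fy=5,interpolation=cv2.INTER_CUBIC))
E
```

```text
(no output)
```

View pics/w1c.png

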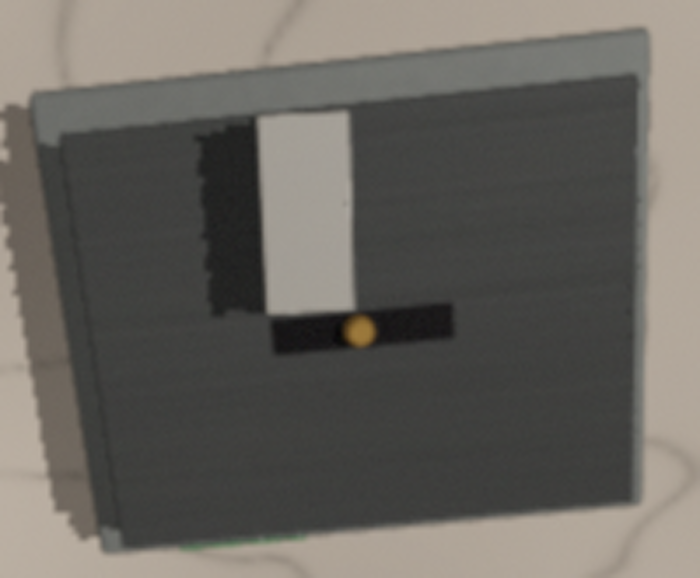

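View pics/w1d.png

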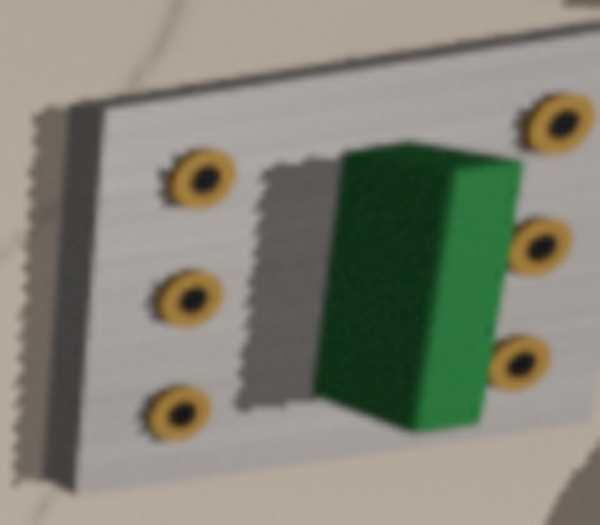

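```bash
python3 - <<'E'
from h import *
f=lambda x,y,z:at('w1',(240+(x+.5)/3.5-.5,60+(y+.5)/3.5-.5),z)
def q(name,pts,z):
    P=[f(x,y,z) for x,y in pts];print(name,np.mean(P,0).round(4))
    for i in range(4):
        d=P[(i+1)%4]-P[i];print('  ',np.linalg.norm(d).round(3),np.degrees(np.arctan2(d[1],d[0])).round(1))
    return np.mean(P,0)
b=q('bed',[(60,133),(638,75),(636,502),(125,545)],.062)
q('slot',[(272,322),(452,303),(455,337),(275,354)],.062)
q('piece',[(257,117),(348,110),(354,308),(266,315)],.094)
p=f(358,331,.069);print('pin',p)
a=np.radians(15);d=p-b;print('pin in bed',np.array([[np.cos(a),np.sin(a)],[-np.sin(a),np.cos(a)]])@d[:2])
E
```

```text
bed [0.5268 0.1349 0.062 ]
   0.178 -74.7
   0.139 -163.9
   0.179 105.1
   0.138 15.8
slot [0.5262 0.1349 0.062 ]
   0.059 -74.0
   0.011 -161.9
   0.06 105.4
   0.011 15.3
piece [0.5607 0.1614 0.094 ]
   0.025 -75.9
   0.055 -166.9
   0.026 104.5
   0.055 12.5
pin [0.5264585  0.13727774 0.069     ]
pin in bed [0.00028127 0.00242016]
```

```bash
python3 - <<'E'
from h import *
from rig import arm
s=arm.state()
print(rel(s,[.5605,.161,.13],-1.335))
E
```

```text
(array([ 10.5, -60.4, 129.3]), np.float64(-0.059), 'rows', np.float64(3.764554413273533), 'perrow', array([  2.6, -15.1,  32.3]))
```

step_arm(
  plan=[
    [1,2,-12,16,0],
    [1,2.5,-15,30,0],
    [1,2.5,-15,30,0],
    [1,2.5,-12,30,0],
    [1,1,-6.4,23,0],
    [0.5,0,0,0,-0.062],
    [0.5,0,0,0,0],
    [0.5,0,0,0,0],
  ],
)

```text
t: 3.03
eef_pos: [0.5612, 0.1606, 0.1304]
eef_rot: [-3.142, 0.0, -1.335]
wrist_force: [0.5, 0.5, 0.9]
opening: 0.0636
```

```bash
python3 snap.py w2; python3 - <<'E'
from h import *
from rig import arm
s=arm.state()
print(rel(s,[.5605,.161,.068],-1.335))
E
```

```text
{'t': 3.0333, 'qpos': [0.0975, 0.4249, -0.5733, 1.7952, 0.2688, 0.9998, -1.9171], 'eef_pos': [0.5612, 0.1606, 0.1304], 'eef_rot': [-3.1416, 0.0001, -1.3351], 'wrist_force': [0.5112, 0.469, 0.8949], 'opening': 0.0636}
(array([-0.5,  1.1, 63.1]), np.float64(-0.0), 'rows', np.float64(1.6609652584259749), 'perrow', array([-0.2,  0.6, 31.6]))
```

View pics/w2.png

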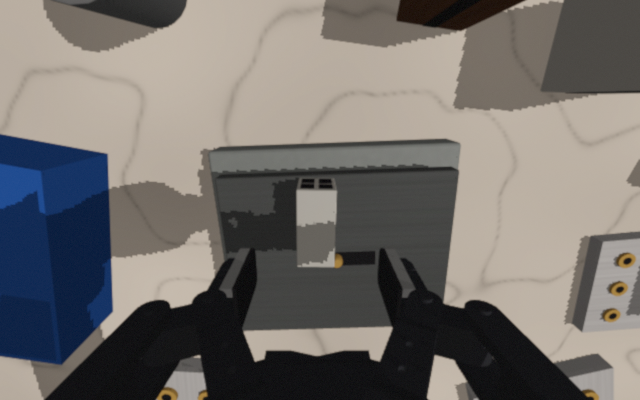

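step_arm(
  plan=[
    [0.5,0,0,20,0],
    [0.5,0,0.5,28,0],
    [0.5,0,0.5,11,0],
    [0.5,0,0,4,0],
    [-1,0,0,0,0],
    [-1,0,0,0,0],
    [-1,0,0,0,0],
    [-1,0,0,0,0],
    [-1,0,0,0,0],
    [-1,0,0,0,0],
    [-1,0,0,0,0],
  ],
  force=40,
)

```text
t: 4.0
eef_pos: [0.5616, 0.1608, 0.0683]
eef_rot: [-3.139, 0.0, -1.335]
wrist_force: [0.3, 0.1, 4.7]
opening: 0.0254
```

step_arm(
  plan=[
    [-1,0,0,-12,0],
    [-1,0,0,-25,0],
    [-1,0,0,-32,0],
    [-1,0,0,-25,0],
    [-1,0,0,-6,0],
  ],
)

```text
t: 4.42
eef_pos: [0.5624, 0.1611, 0.1718]
eef_rot: [-3.135, -0.0, -1.335]
wrist_force: [1.0, 0.0, -0.5]
opening: 0.0253
```

```bash
python3 - <<'E'
from h import *
from rig import arm
s=arm.state()
print(s['eef_pos'],s['opening'],s['wrist_force'])
print(rel(s,[.455,.405,.168],-1.5))
E
```

```text
[0.56241246 0.16111664 0.17175484] 0.025345312859835583 [ 1.03347657  0.0229143  -0.46264944]
(array([-262.2,   47.5,    3.4]), np.float64(0.165), 'rows', np.float64(7.013571639092368), 'perrow', array([-32.8,   5.9,   0.4]))
```

step_arm(
  plan=[
    [-1,-15,3,0,0],
    [-1,-30,6,0,0],
    [-1,-36,6.5,0,0],
    [-1,-36,6.5,0,0],
    [-1,-36,6.5,0,0],
    [-1,-36,6.5,0,0],
    [-1,-36,6.5,0,0],
    [-1,-26,4.5,0,0],
    [-1,-11,1.5,0,0],
    [-1,0,0,0,0.085],
    [-1,0,0,0,0.08],
    [-1,0,0,0,0],
  ],
)

```text
t: 5.42
eef_pos: [0.4529, 0.4025, 0.1661]
eef_rot: [3.14, -0.003, -1.502]
wrist_force: [0.5, 0.5, -1.1]
opening: 0.025
```

```bash
python3 snap.py w3; python3 - <<'E'
from h import *
from rig import arm
s=arm.state()
print(rel(s,[.455,.405,.013],-1.5))
E
```

```text
{'t': 5.4167, 'qpos': [-0.3238, 0.4341, -0.6214, 1.7047, 0.2798, 1.0958, -2.5329], 'eef_pos': [0.4529, 0.4025, 0.1661], 'eef_rot': [3.1402, -0.0027, -1.5016], 'wrist_force': [0.4724, 0.4632, -1.1356], 'opening': 0.025}
(array([ -2.8,  -2.2, 153.3]), np.float64(0.001), 'rows', np.float64(4.034906963392361), 'perrow', array([-0.6, -0.4, 30.7]))
```

View pics/w3.png

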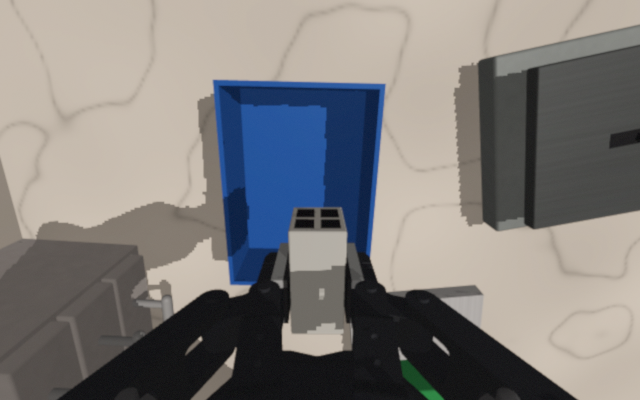

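```bash
python3 - <<'E'
from h import *
for p in [(216,82),(384,86),(230,285),(371,262)]: print(at('w3',p,.07))
E
```

```text
[0.54141447 0.48424169 0.07      ]
[0.5472555  0.35818948 0.07      ]
[0.36335894 0.47820537 0.07      ]
[0.3967299  0.34887846 0.07      ]
```

step_arm(
  plan=[
    [-1,-14,-2,10,0],
    [-1,-1,0,28,0],
    [-1,0,0,35,0],
    [-1,0,0,35,0],
    [-1,0,0,26,0],
    [-1,0,0,12,0],
    [-1,0,0,5,0],
    [-0.2,0,0,0,0],
    [-0.2,0,0,0,0],
    [-0.2,0,0,0,0],
    [-0.2,0,0,0,0],
  ],
)

```text
t: 6.38
eef_pos: [0.4551, 0.4202, 0.0183]
eef_rot: [-3.139, 0.002, -1.5]
wrist_force: [0.3, 0.6, -0.1]
opening: 0.0342
```

step_arm(
  plan=[
    [-0.1,0,0,0,0],
    [-0.1,0,0,-10,0],
    [-0.1,0,0,-25,0],
    [-0.1,0,0,-35,0],
    [-0.1,0,0,-38,0],
    [-0.1,0,0,-38,0],
    [0,0,0,-30,0],
    [0,0,0,-10,0],
  ],
)

```text
t: 7.05
eef_pos: [0.4555, 0.4216, 0.2093]
eef_rot: [-3.134, 0.006, -1.5]
wrist_force: [0.5, 0.7, 0.3]
opening: 0.0429
```

```bash
python3 snap.py w4; python3 - <<'E'
from h import *
from rig import arm
s=arm.state()
print(rel(s,[.52,-.18,.21],-1.335))
E
```

```text
{'t': 7.05, 'qpos': [-0.3355, 0.4145, -0.6379, 1.6317, 0.2655, 1.1726, -2.5338], 'eef_pos': [0.4555, 0.4216, 0.2093], 'eef_rot': [-3.1335, 0.0063, -1.4996], 'wrist_force': [0.5146, 0.6636, 0.287], 'opening': 0.0429}
(array([604.6, -21.5,  -4.6]), np.float64(-0.165), 'rows', np.float64(15.922050663341057), 'perrow', array([37.8, -1.3, -0.3]))
```

View pics/w4.png

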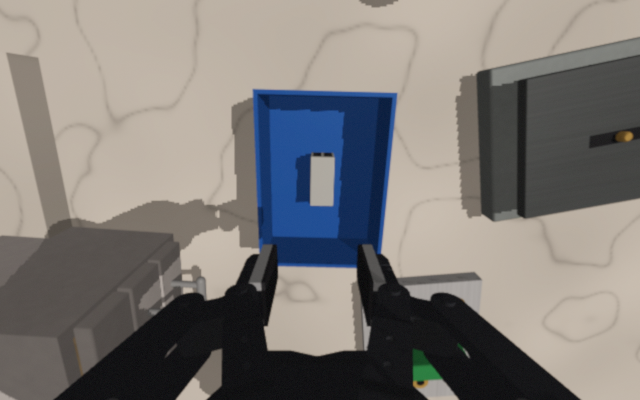

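step_arm(
  plan=[
    [0,15,0,-3,0],
    [0,30,-1,-3,0],
    [0,36,-1,0,0],
    [0,36,-1,0,0],
    [0,36,-1,0,0],
    [0,36,-1,0,0],
    [0,36,-1,0,0],
    [0,36,-1,0,0],
    [0,36,-1,0,0],
    [0,36,-1,0,0],
    [0,36,-1,0,0],
    [0,36,-1,0,0],
    [0,36,-1,0,0],
    [0,36,-1,0,0],
    [0,36,-1,0,0],
    [0,36,-1,0,0],
    [0,36,-1,0,0],
    [0,15,-1,0,0],
    [0,4,0,0,-0.1],
    [0,0,0,0,-0.1],
  ],
)

```text
t: 8.77
eef_pos: [0.5124, -0.1847, 0.207]
eef_rot: [3.139, 0.001, -1.299]
wrist_force: [-0.1, 0.3, 0.2]
opening: 0.0427
```

step_arm(
  plan=[
    [0,0,0,0,-0.05],
    [0,0,0,0,0],
  ],
)

```text
t: 8.93
eef_pos: [0.5128, -0.1823, 0.2072]
eef_rot: [3.14, 0.001, -1.249]
wrist_force: [-0.6, 0.1, -0.0]
opening: 0.0425
```

```bash
python3 snap.py w5
```

```text
{'t': 8.9333, 'qpos': [0.5668, 0.2466, -0.3584, 1.8108, 0.0958, 1.1033, -1.0745], 'eef_pos': [0.5128, -0.1823, 0.2072], 'eef_rot': [3.1398, 0.0014, -1.2495], 'wrist_force': [-0.6373, 0.1267, -0.0116], 'opening': 0.0425}
```

View pics/w5.png

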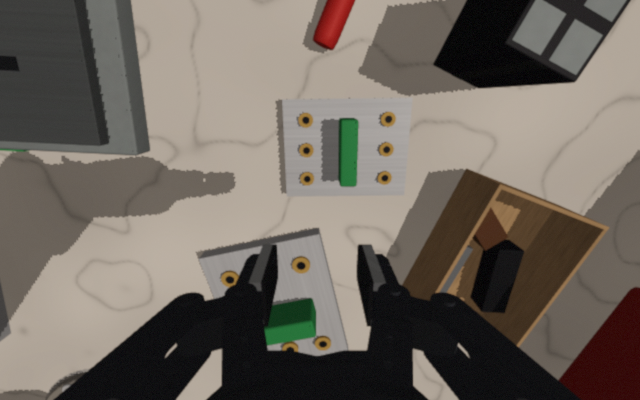

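```bash
python3 - <<'E'
import cv2
im=cv2.imread('pics/w5.png')
cv2.imwrite('pics/w5c.png',cv2.resize(im[90:205,265:425],None,fx=4.5,fy=4.5,interpolation=cv2.INTER_CUBIC))
E
```

```text
(no output)
```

View pics/w5c.png

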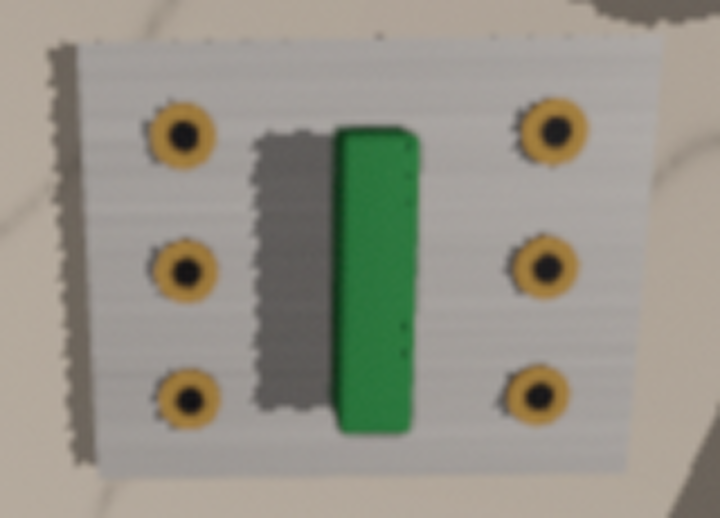

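```bash
python3 - <<'E'
from h import *
from rig import arm
f=lambda x,y,z:at('w5',(265+(x+.5)/4.5-.5,90+(y+.5)/4.5-.5),z)
def q(name,pts,z):
    P=[f(x,y,z) for x,y in pts];print(name,np.mean(P,0).round(4))
    for i in range(4):
        d=P[(i+1)%4]-P[i];print('  ',np.linalg.norm(d).round(3),np.degrees(np.arctan2(d[1],d[0])).round(1))
q('cover',[(78,44),(660,39),(626,470),(98,474)],.014)
q('rib',[(343,131),(417,131),(410,431),(343,431)],.046)
q('bush',[(183,135),(555,131),(539,395),(190,400)],.016)
print(rel(arm.state(),[.5485,-.203,.10],-1.255))
E
```

```text
cover [ 0.5494 -0.2041  0.014 ]
   0.139 -71.2
   0.108 -160.6
   0.14 108.9
   0.108 19.0
rib [ 0.5503 -0.2039  0.046 ]
   0.016 -71.6
   0.069 -160.5
   0.016 108.4
   0.069 19.8
bush [ 0.5493 -0.2043  0.016 ]
   0.09 -71.0
   0.066 -160.8
   0.09 109.2
   0.066 19.2
(array([ 31.1, -27.5, 107.3]), np.float64(0.004), 'rows', np.float64(3.0264117505802313), 'perrow', array([ 7.8, -6.9, 26.8]))
```

step_arm(
  plan=[
    [0,6,-5,12,0],
    [0,10,-9,28,0],
    [0,10,-9,34,0],
    [0,5,-4,34,0],
    [0,1.4,-1.3,24,-0.01],
    [0,0,0,10,0],
    [0,0,0,0,0],
  ],
)

```text
t: 9.57
eef_pos: [0.5484, -0.2033, 0.0627]
eef_rot: [3.136, 0.004, -1.24]
wrist_force: [-0.3, 0.1, 0.0]
opening: 0.0428
```

```bash
python3 snap.py w6; python3 - <<'E'
from h import *
from rig import arm
print(rel(arm.state(),[.5497,-.204,.019],-1.239))
E
```

```text
{'t': 9.5667, 'qpos': [0.5334, 0.4809, -0.322, 1.8424, 0.1941, 0.8559, -1.1236], 'eef_pos': [0.5484, -0.2033, 0.0627], 'eef_rot': [3.1363, 0.0042, -1.2403], 'wrist_force': [-0.2747, 0.0981, 0.029], 'opening': 0.0428}
(array([ 0.3,  0.3, 46. ]), np.float64(-0.001), 'rows', np.float64(1.2098827176909381), 'perrow', array([ 0.2,  0.1, 23. ]))
```

View pics/w6.png

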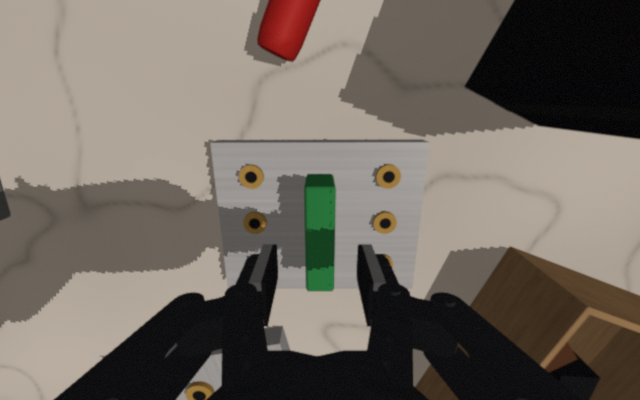

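step_arm(
  plan=[
    [0,0,0,15,0],
    [0,0,0,20,0],
    [0,0,0,8,0],
    [0,0,0,0,0],
    [-1,0,0,0,0],
    [-1,0,0,0,0],
    [-1,0,0,0,0],
    [-1,0,0,0,0],
    [-1,0,0,0,0],
    [-1,0,0,0,0],
    [-1,0,0,0,0],
  ],
  force=90,
)

```text
t: 10.53
eef_pos: [0.5521, -0.2044, 0.0253]
eef_rot: [-3.139, -0.002, -1.24]
wrist_force: [-0.7, 0.6, 6.8]
opening: 0.0165
```

```bash
python3 snap.py w7
```

```text
{'t': 10.5333, 'qpos': [0.5204, 0.5333, -0.3075, 1.8609, 0.2216, 0.7776, -1.1453], 'eef_pos': [0.5521, -0.2044, 0.0253], 'eef_rot': [-3.1393, -0.0019, -1.2401], 'wrist_force': [-0.6616, 0.591, 6.785], 'opening': 0.0165}
```

View pics/w7.png

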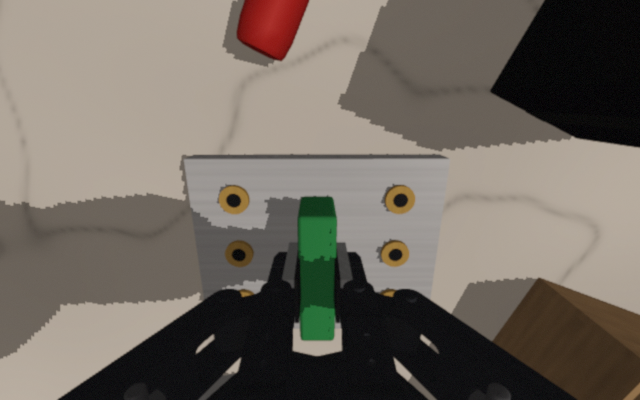

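step_arm(
  plan=[
    [-1,0,0,-6,0],
    [-1,0,0,-12,0],
    [-1,0,0,-20,0],
    [-1,0,0,-30,0],
    [-1,0,0,-36,0],
    [-1,0,0,-25,0],
    [-1,0,0,-12,0],
    [-1,0,0,0,0],
    [-1,0,0,0,0],
  ],
)

```text
t: 11.33
eef_pos: [0.5502, -0.2041, 0.164]
eef_rot: [3.141, -0.0, -1.24]
wrist_force: [0.3, 0.0, -3.0]
opening: 0.0164
```

```bash
python3 snap.py w8; python3 - <<'E'
from h import *
from rig import arm
print(rel(arm.state(),[.5265,.137,.16],np.radians(15.3-90)))
E
```

```text
{'t': 11.3333, 'qpos': [0.5583, 0.3615, -0.3472, 1.7607, 0.1401, 1.044, -1.079], 'eef_pos': [0.5502, -0.2041, 0.164], 'eef_rot': [3.1411, -0.0001, -1.24], 'wrist_force': [0.2986, 0.0271, -3.0425], 'opening': 0.0164}
(array([-329.8,  -89.1,    3. ]), np.float64(0.064), 'rows', np.float64(8.990750476124644), 'perrow', array([-36.6,  -9.9,   0.3]))
```

View pics/w8.png

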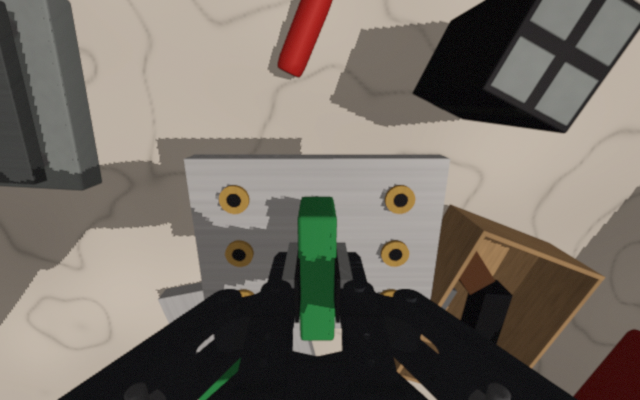

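```bash
python3 - <<'E'
from h import *
import cv2
im=cv2.imread('pics/w8.png')
cv2.imwrite('pics/w8c.png',cv2.resize(im[145:305,175:460],None,fx=2.8,fy=2.8,interpolation=cv2.INTER_CUBIC))
tcp=np.array([.5502,-.2041])
a=-1.24; Rt=np.array([[np.cos(a),np.sin(a)],[np.sin(a),-np.cos(a)]]) # rows: tool x, tool y
for z in (.147,.150,.153,.155):
    e=[at('w8',p,z)[:2] for p in [(184,157),(448,156)]]
    b=[at('w8',p,z+.002)[:2] for p in [(233.5,200),(400,199.5),(239,253.5),(395,253.5)]]
    print(z,'edge',np.linalg.norm(e[1]-e[0]).round(4),(Rt@(np.mean(e,0)-tcp)).round(4),'bush',np.linalg.norm(b[1]-b[0]).round(4),np.linalg.norm(b[3]-b[2]).round(4),np.linalg.norm(b[2]-b[0]).round(4),(Rt@(np.mean(b[:2],0)-tcp)).round(4),(Rt@(np.mean(b[2:],0)-tcp)).round(4), np.degrees(np.arctan2(*(e[1]-e[0])[::-1])))
E
```

```text
0.147 edge 0.1429 [-0.0005 -0.0524] bush 0.0934 0.0932 0.0338 [-0.0001 -0.0284] [0.     0.0056] -70.87204006073809
0.15 edge 0.1402 [-0.0005 -0.053 ] bush 0.0916 0.0914 0.0331 [-0.0001 -0.0294] [0.     0.0039] -70.87204006073807
0.153 edge 0.1375 [-0.0005 -0.0535] bush 0.0898 0.0896 0.0325 [-0.0001 -0.0304] [0.     0.0022] -70.87204006073809
0.155 edge 0.1357 [-0.0005 -0.0539] bush 0.0886 0.0884 0.0321 [-0.0001 -0.0311] [0.     0.0011] -70.8720400607381
```

View pics/w8c.png

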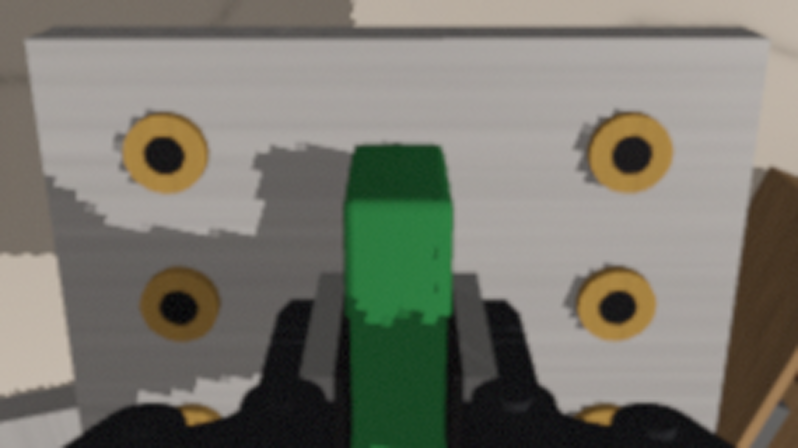

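step_arm(
  plan=[
    [-1,-14,-3.5,0,0.032],
    [-1,-28,-7.5,0,0.032],
    [-1,-35,-8,0,0],
    [-1,-35,-8,0,0],
    [-1,-35,-8,0,0],
    [-1,-35,-8,0,0],
    [-1,-35,-8,0,0],
    [-1,-35,-8,0,0],
    [-1,-35,-8,0,0],
    [-1,-26,-6,0,0],
    [-1,-12,-3,0,0],
    [-1,0,0,0,0],
    [-1,0,0,0,0],
  ],
)

```text
t: 12.47
eef_pos: [0.5355, 0.1285, 0.1625]
eef_rot: [3.138, -0.001, -1.303]
wrist_force: [0.9, -1.0, -3.2]
opening: 0.016
```

```bash
python3 snap.py w9; python3 - <<'E'
from h import *
from rig import arm
print(rel(arm.state(),[.5288,.1376,.11],np.radians(15.3-90)))
E
```

```text
{'t': 12.4667, 'qpos': [0.091, 0.3186, -0.4904, 1.8416, 0.1737, 1.0274, -1.7722], 'eef_pos': [0.5355, 0.1285, 0.1625], 'eef_rot': [3.1379, -0.0009, -1.3029], 'wrist_force': [0.9112, -1.0201, -3.1705], 'opening': 0.016}
(array([-12.1,   3.9,  52.7]), np.float64(-0.002), 'rows', np.float64(1.4279006710856694), 'perrow', array([-6.1,  2. , 26.4]))
```

View pics/w9.png

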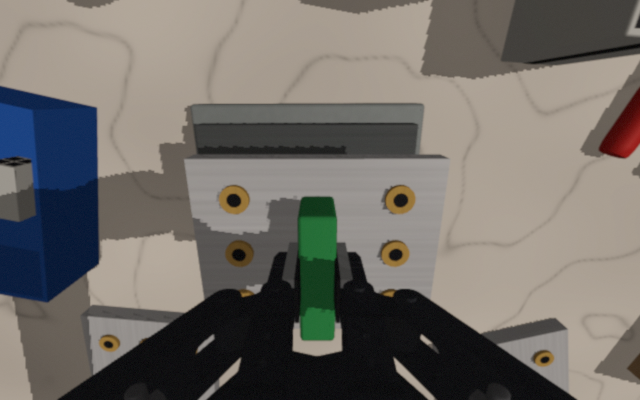

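step_arm(
  plan=[
    [-1,-5,1.5,8,0],
    [-1,-5,1.5,15,0],
    [-1,-2,1,18,0],
    [-1,0,0,11,0],
    [-1,0,0,3,0],
    [-1,0,0,0,0],
    [-1,0,0,0,0],
  ],
)

```text
t: 13.1
eef_pos: [0.5301, 0.1392, 0.1095]
eef_rot: [-3.141, -0.0, -1.305]
wrist_force: [0.2, -0.7, -2.4]
opening: 0.0161
```

```bash
python3 snap.py w10; python3 - <<'E'
from h import *
from rig import arm
print(rel(arm.state(),[.5288,.1376,.105],np.radians(15.3-90)))
c=arm.capture('scene');cv2.imwrite('pics/s1.png',cv2.resize(c['color'][180:300,280:460],None,fx=4.4,fy=4.4,interpolation=cv2.INTER_CUBIC))
E
```

```text
{'t': 13.1, 'qpos': [0.0578, 0.3761, -0.4811, 1.8997, 0.2164, 0.9162, -1.8324], 'eef_pos': [0.5301, 0.1392, 0.1095], 'eef_rot': [-3.1411, -0.0003, -1.3052], 'wrist_force': [0.2313, -0.7433, -2.4189], 'opening': 0.0161}
(array([1.5, 2.1, 5. ]), np.float64(-0.001), 'rows', np.float64(0.14701573286538974), 'perrow', array([1.5, 2.1, 5. ]))
```

View pics/w10.png

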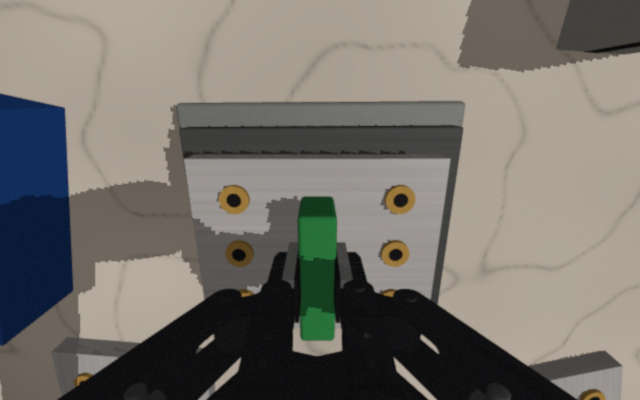

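View pics/s1.png

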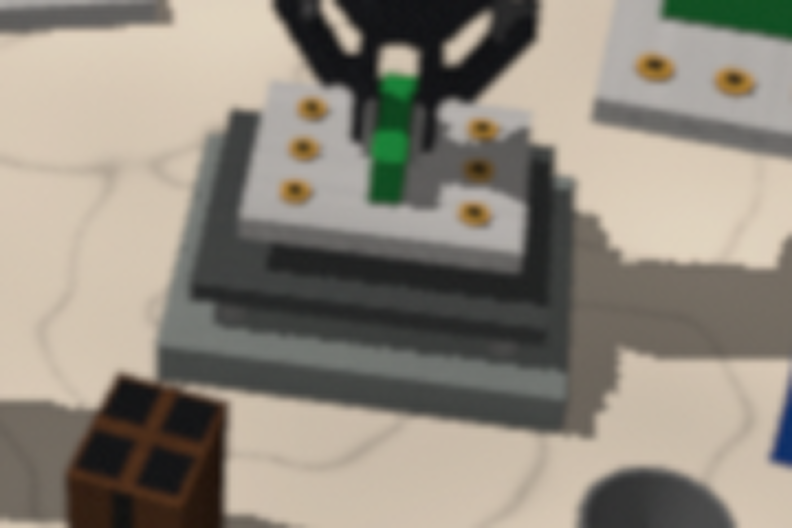

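step_arm(
  plan=[
    [-1,0.8,1,3,0],
    [-1,0.7,1,3,0],
    [-1,0,0,3,0],
    [-1,0,0,2,0],
    [-1,0,0,2,0],
    [-1,0,0,0,0],
    [-1,0,0,0,0],
  ],
)

```text
t: 13.78
eef_pos: [0.5279, 0.1379, 0.0961]
eef_rot: [3.141, -0.0, -1.304]
wrist_force: [-0.4, -0.3, -2.7]
opening: 0.0159
```

```bash
python3 - <<'E'
from h import *
from rig import arm
s=arm.state();print(s['eef_pos'],s['wrist_force'],s['eef_rot'])
print(rel(s,[.5288,.1376,.091],np.radians(15.3-90)))
E
```

```text
[0.52786301 0.13793444 0.09612352] [-0.42394763 -0.31731008 -2.71128818] [ 3.14129323e+00 -5.37726534e-05 -1.30379582e+00]
(array([ 0.6, -0.8,  5.1]), np.float64(-0.0), 'rows', np.float64(0.1373478724030109), 'perrow', array([ 0.6, -0.8,  5.1]))
```

step_arm(
  plan=[
    [-1,0.5,-0.5,1,0],
    [-1,0,0,1,0],
    [-1,0,0,1,0],
    [-1,0,0,0,0],
  ],
)

```text
t: 14.12
eef_pos: [0.5285, 0.1375, 0.0931]
eef_rot: [3.141, -0.0, -1.304]
wrist_force: [0.2, -0.1, -3.2]
opening: 0.0164
```

step_arm(
  plan=[
    [-1,0,0,1,0],
    [-1,0,0,1,0],
    [-1,0,0,1,0],
    [-1,0,0,0,0],
    [-1,0,0,0,0],
  ],
)

```text
t: 14.53
eef_pos: [0.5285, 0.1375, 0.0902]
eef_rot: [3.141, -0.0, -1.304]
wrist_force: [-0.2, 0.9, -2.5]
opening: 0.016
```

step_arm(
  plan=[
    [-1,0,0,1,0],
    [-1,0,0,1,0],
    [-1,0,0,1,0],
    [-1,0,0,1,0],
    [-1,0,0,0,0],
    [-1,0,0,0,0],
  ],
)

```text
t: 15.03
eef_pos: [0.5286, 0.1375, 0.0867]
eef_rot: [3.142, -0.0, -1.304]
wrist_force: [-1.9, -0.5, 2.1]
opening: 0.0161
```

step_arm(
  plan=[
    [-1,0,0,1.5,0],
    [-1,0,0,1.5,0],
    [-1,0,0,1.5,0],
    [-1,0,0,1.5,0],
    [-1,0,0,1.5,0],
    [-1,0,0,1.5,0],
    [-1,0,0,0,0],
    [-1,0,0,0,0],
  ],
)

```text
t: 15.7
eef_pos: [0.5286, 0.1375, 0.0792]
eef_rot: [3.141, -0.001, -1.304]
wrist_force: [-7.2, -3.2, 16.9]
opening: 0.0162
```

```bash
python3 snap.py w11; python3 - <<'E'
from h import *
from rig import arm
c=arm.capture('scene');cv2.imwrite('pics/s2.png',cv2.resize(c['color'][180:300,280:460],None,fx=4.4,fy=4.4,interpolation=cv2.INTER_CUBIC))
cv2.imwrite('pics/s2f.png',c['color'])
E
```

```text
{'t': 15.7, 'qpos': [0.0467, 0.4141, -0.4685, 1.9264, 0.2443, 0.8569, -1.8531], 'eef_pos': [0.5286, 0.1375, 0.0792], 'eef_rot': [3.1412, -0.0012, -1.3041], 'wrist_force': [-7.1948, -3.2476, 16.9272], 'opening': 0.0162}
```

View pics/w11.png

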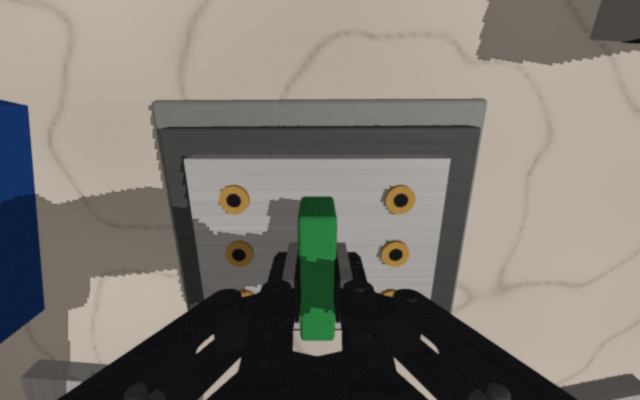

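View pics/s2.png

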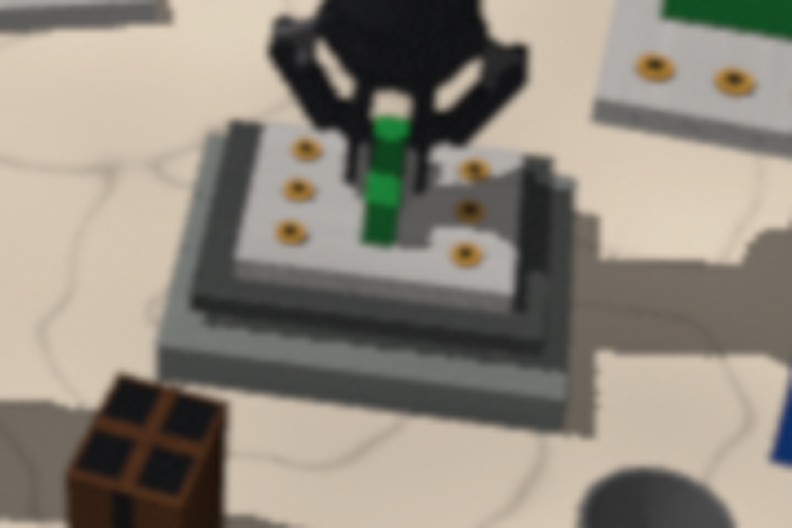

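View pics/s2f.png

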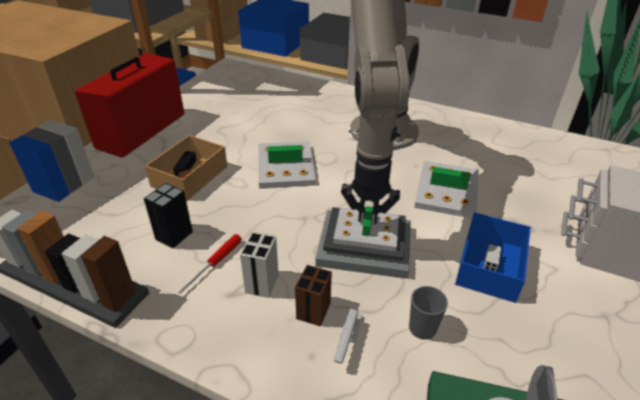

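step_arm(
  plan=[
    [-1,0,0,1,0],
    [-1,0,0,1,0],
    [-1,0,0,0,0],
    [-1,0,0,0,0],
  ],
)

```text
t: 16.13
eef_pos: [0.5286, 0.1375, 0.0791]
eef_rot: [3.141, -0.002, -1.304]
wrist_force: [-11.7, -3.8, 30.2]
opening: 0.0161
```

```bash
python3 snap.py w12
```

```text
{'t': 16.1333, 'qpos': [0.0459, 0.4143, -0.4682, 1.9262, 0.2455, 0.8574, -1.8547], 'eef_pos': [0.5286, 0.1375, 0.0791], 'eef_rot': [3.141, -0.0022, -1.3044], 'wrist_force': [-11.7116, -3.7962, 30.2024], 'opening': 0.0161}
```

step_arm(
  plan=[
    [-1,0,0,-1,0],
    [-1,0,0,0,0],
    [-1,0,0,0,0],
    [-1,0,0,0,0],
    [-1,0,0,0,0],
    [-1,0,0,0,0],
    [-1,0,0,0,0],
    [-1,0,0,0,0],
  ],
)

```text
t: 16.85
eef_pos: [0.5286, 0.1375, 0.0792]
eef_rot: [3.141, -0.002, -1.304]
wrist_force: [-10.5, -3.5, 23.9]
opening: 0.0161
```

```bash
python3 -c "
from rig import arm
print(arm.close_job())"
```

```text
the job is handed in; nothing more can be done
None
```

The white section is in the blue tote. The smallest cover is lined up on the fixture, dropped over the pin and pressed to the stop. I handed the job in at about 17 s, with the arm still gripping and pressing.

- **Section:** the wrist and scene pictures show it standing inside the blue tote.
- **Pin:** I measured it while it was still visible, about 2 mm along +y from the middle of the slot line. The cover went over it at the first try, with no contact at tip height, so I did not need to slide it about.
- **Stop:** the tool ended at z = 0.0792 m, matching the grip height plus the bed at its stop (0.054 + 0.0253). A further 2 mm of commanded travel moved it only 0.1 mm and raised the push from 17 to 30 N. I then eased back to about 24 N.
- **Not ideal:** a side force of about 11 N, mostly along the bed's x, remained while pressing. I gripped the rib about 6 mm higher and 2.5 mm off its middle along the rib, and allowed for both. The grip held.
- **Other objects:** in the last scene picture they stand where they were.

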